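Press a sample pellet: load the die, shut the head and hold the cam lever at full lift

ROBOT

A 6-joint arm with a two-finger parallel gripper is mounted at the origin on a cart in front of the work surface, level with it; the furniture and walls round the work are solid. World frame = base frame: x ahead of the robot, y to its left, z up, the work surface at z = 0. Lengths are in m, angles in degrees, forces in N, time in s.
With the tool pointing down it reaches from about 0.4 to 0.825 m from the base axis. Payload 7 kg.
Tool frame: the origin (TCP) lies at the very end of the fingers, on their centre line; the grasp point (between the pads) lies 19 mm behind it (ctrl.hold_point_z is the distance from the TCP to the grasp point, in m); z points along the fingers, y is the line along which they close (so a half turn about z gives the same grasp; the last joint's range is limited). The gripper opens to 88 mm and grips with 3 to 60 N. Pads are 19 mm wide; open, the fingers measure 130 mm over their backs; the gripper's body (78 mm by 193 mm) begins 47 mm behind the grasp point.
Start: joints at [84.632, 20.546, 0.682, 0, -70.136, -16.507], TCP at [0.252, 0.626, 0.227] pointing down, gripper open.
Joint ranges: [-176.03, 176.03], [-82.01, 121.73], [-58.28, 71.71], [-173.87, 95.51], [-174.79, -0.11], [-173.66, 173.66]. Speed limits (degrees/s): [136.94, 136.94, 172.46, 180, 180, 180].

INTERFACE

Orientations are given as [roll, pitch, yaw] about the fixed x, y, z axes, in that order (R = Rz(yaw) Ry(pitch) Rx(roll)).
In Python, from plant import sensors, viewer, workorder, ctrl gives the robot as it stands.
- The arm moves only by the shell command python3 -m pendant 'ROWS'. ROWS is JSON, a list of rows, each a list of 3 entries, a list of its own where there are three numbers: the opening, from -1 (shut) to 1 (fully open), so that 0 is half open, then the shift along the tool's x, y, z in m, then the turn, a rotation vector about the tool's x, y, z in degrees. A call has 1 to 10 rows; each row is the pose to reach, as a shift and turn from the pose commanded when the call began, along the tool's axes at that moment; what a row does not reach only later rows make up. A row lasts 1/12 s, in which the tool goes at most 41.7 mm and 7.16 degrees, less where a joint would pass 70% of its speed; a pose out of reach is approached as far as the arm can. A call with a gripper value outside its range is refused whole. The fingers move at their own pace and stop on an object; the grip force is fixed at half the most. Time passes only in rows, so rows that repeat a pose let the fingers close. It gives the time, the measured TCP pose, the force, the opening and the grip force at its end, in the units of the state.
- sensors.get_obs(): the state, without advancing time (a new reading comes with each control period).
- viewer.snapshot(name): name is "side" or "top" or "wrist"; returns the picture (420x560x3 uint8, red, green, blue); there is no depth.
- viewer.camera_params(name): a dict with "fx", "fy", "cx", "cy" (pixels), "dist" ([k1, k2, p1, p2, k3] as OpenCV has them; the pictures are not rectified), "extrinsics" (4x4, takes a point from world to camera coordinates). Camera axes: x right, y up, looking along -z (the intrinsics and any distortion apply to the point x, -y, -z); pixel columns grow to the right and rows downward; lengths in m; the calibration is good to about 2 mm. A picture is of the moment at which its call begins: read the wrist's pose just before it. camera_params takes no time and is no camera call; for the wrist camera it gives the pose at the moment of the call.
- workorder.close_job(): hands the job in; it is judged then, once.
The state is a dict: "clock": time; "joint_pos": joint angles; "qvel": joint speeds; "tau": joint torques, N m; "tool_pos": TCP position; "orientation": TCP orientation; "force": force on the tool from outside, world axes, zero at the start; "moment": the same for the moment, N m; "opening": finger opening in m; "gripper_force": force on a finger pad.
Only numpy, scipy, OpenCV 4.12 (cv2) and the standard library are available. Lean on these libraries where they do the work, as an engineer would, in place of code of your own. Each camera call takes 0.05 s, during which the arm holds its last target. There are 200 camera calls.

TASK

Press the sample pellet on the small hand press: lower the filled steel die, upright, into the round pocket of the press table, swing the blue head arm fully shut over it, then turn the cam lever up to its highest lift point (lever standing straight up, not past it) so that the die is pressed against the pad of the arm. Finish while you are still holding the lever there by its red handle, because it springs back when let go. Never drop the die, and leave the other things on the bench where they stand.

Things in the scene. Friction and masses are not known exactly. Their poses are not given: they have to be found in the camera images.
- die: closed pellet die, one rigid piece, 0.2 to 0.4 kg, upright on the bench: dark steel round body 32 mm diameter, 44 mm high, with a thin brass band near its top and a 2.5 mm chamfer at the foot; above it a bright neck 14 mm and a plunger head 22 mm in diameter, top at 60 mm. Origin: centre of the underside, z up through the plunger
- press: hand pellet press, fixed. Origin on the bench under the pocket axis; -x is its front (towards the robot), y its left, z up. Base 150 mm (x -72 to +78) by 116 mm, 14 mm high; blue housing with front plate at x = -39 mm, y +-42 mm, 68 mm high; aluminium table above; column 26 mm diameter at x = +58 mm behind the table, carrying the blue head arm (hub 38 mm diameter, 185 mm high)
- pocket (a point): centre of the floor of the round pocket in the press table: 35 mm diameter, 12 mm deep, with a 2 mm chamfer. The table is 76 mm square (sides along the press's x and y), its top face 12 mm above this point. With the lever at rest the floor lies 86 mm above the bench
- press_lever (a joint): angle of the cam lever, rad, about a shaft along the press's x axis (y = 0), 55 mm above the bench. 0: at rest on the right (-y), level; grows as it swings up and to the left. 1.6: straight up, the cam's highest lift; it can go on to 2.0, where the lift falls again. Spring and weight pull the handle back with about 2.5 N all the way; let go, it swings back
- lever_grip (a point): middle of the lever's grip handle, 115 mm from the shaft axis and 88 mm in front (-x) of the pocket axis; moves with the lever, on a circle in the press's y-z plane
- lever_handle: red round grip of the lever, a freely revolving sleeve 13 mm in diameter and 46 mm long that sticks out forward (press -x) at right angles from the lever's end; origin: its inner end, 63 mm in front of the pocket axis. The steel lever bar (14 mm wide, 9 mm thick) lies right behind it
- press_arm (a joint): angle of the head arm about the upright column, rad. 0: fully shut against its stop, the arm pointing forward and its pad centred over the pocket; grows as it opens to the left (+y), up to 2.2. It stays where it is left by friction (about 0.5 N at the knob)
- head_knob (a point): centre of the top of the upright black knob on the head arm's end: round, 16 mm diameter, top 206 mm above the bench and 30 mm above the arm's upper face (thinner in the lowest 6 mm). 90 mm from the column axis, so 32 mm in front of the pocket axis when shut. The arm is 30 mm wide, 16 mm thick
- press_table (a joint): lift of the press table, m, driven by the cam: 0 at rest, 0.0080 at the highest lift point
- press_pad: round sprung steel pad, 24 mm diameter, under the head arm; origin: centre of its lower face, 150 mm above the bench, 4 mm above a seated die's head before lifting. At the highest lift point the table presses the die against it with about 15 N
- weight_200g: polished steel calibration weight with a knob, 30 mm diameter, 52 mm high, origin under its centre; bystander
- weight_100g: polished steel calibration weight with a knob, 24 mm diameter, 42 mm high, origin under its centre; bystander
- vial_2: glass vial with blue cap, 25 mm diameter, 54 mm high, origin under its centre; bystander
- vial_4: glass vial with red cap, 25 mm diameter, 54 mm high, origin under its centre; bystander
- dropper_bottle: amber dropper bottle, 35 mm diameter, 103 mm high, origin under its centre; bystander
- mortar: white porcelain mortar, 76 mm diameter, 46 mm high, origin under its centre; bystander

How it is judged:
By the outcome, as a careful person would: the job done as asked, in the order asked, and still so for the second after the job is handed in, while the arm keeps its last pose, push and grip.
It also fails if it takes over 72 s, if anything falls off the work surface, if the arm or the gripper's body presses on something with over 40 N, if the wrist force passes 120 N, or if a joint passes its speed limit or range.

## Working session

There is one attempt and no reset: what is moved stays moved. The work goes in short steps, Python scripts to look and compute and a shell command to move; the robot and the scene stay as the last step left them, time stands still between calls to the robot, and variables do not carry over. Pictures are saved under pics/ and viewed, at most 13 in all, crops included, and the job is handed in when it is done.

```bash
ls; mkdir -p pics
python3 - <<'E'
from plant import sensors, viewer
import cv2
o=sensors.get_obs();print(o)
ims=[viewer.snapshot(n) for n in("side","top","wrist")]
for n,i in zip(("side","top","wrist"),ims):
    cv2.imwrite(f"pics/{n}0.png",i[:,:,::-1])
    p=viewer.camera_params(n);print(n,p)
E
```

```text
pics
{'clock': 0.0, 'joint_pos': array([ 8.46312363e+01,  2.05908241e+01,  6.31492432e-01, -2.03195801e-02,
       -7.01371940e+01, -1.65074703e+01]), 'qvel': array([-0.0765244 , -0.09998325,  0.03937968, -0.07218439,  0.06148848,
        0.01166624]), 'tau': array([-2.26565724e-03, -5.82722390e+01,  2.93057907e+01,  6.99756503e+00,
        7.07566258e-03, -1.58204384e-04]), 'tool_pos': array([0.25133922, 0.62590065, 0.22561165]), 'orientation': array([ 1.79902025e+02, -9.11526921e-03, -2.18831462e+01]), 'force': array([ 0.50237425,  0.54406147, -0.20616802]), 'moment': array([ 0.02036756, -0.03487898, -0.03637006]), 'gripper_force': 0.0, 'opening': 0.08772942786136859}
side {'fx': 382.3443300049966, 'fy': 382.3443300049966, 'cx': 276.65281958987816, 'cy': 210.2118997950271, 'dist': array([0.00371063, 0.        , 0.        , 0.        , 0.        ]), 'extrinsics': array([[ 0.99912125, -0.03891986, -0.01555568, -0.55019776],
       [ 0.03003991,  0.40611924,  0.91332621, -0.15012016],
       [-0.02922907, -0.91299091,  0.40693151, -1.2879214 ],
       [ 0.        ,  0.        ,  0.   
[... 216 characters left out ...]
': array([[ 0.02253927, -0.9996454 ,  0.01417965, -0.05349034],
       [ 0.99764997,  0.02340769,  0.0643942 , -0.58027857],
       [-0.06470328,  0.01269493,  0.99782379, -1.69543222],
       [ 0.        ,  0.        ,  0.        ,  1.        ]])}
wrist {'fx': 374.08631285085573, 'fy': 374.08631285085573, 'cx': 278.43663912875445, 'cy': 207.6303794546088, 'dist': array([-0.08318039,  0.        ,  0.        ,  0.        ,  0.        ]), 'extrinsics': array([[-0.37162852, -0.92838005,  0.00165387,  0.67415562],
       [ 0.89908827, -0.36034592, -0.24857816,  0.03121374],
       [ 0.23137097, -0.09089176,  0.96861043, -0.38838255],
       [ 0.        ,  0.        ,  0.        ,  1.        ]])}
```

View pics/side0.png

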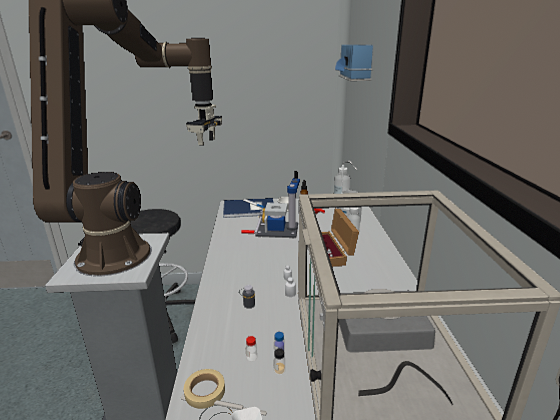

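View pics/top0.png

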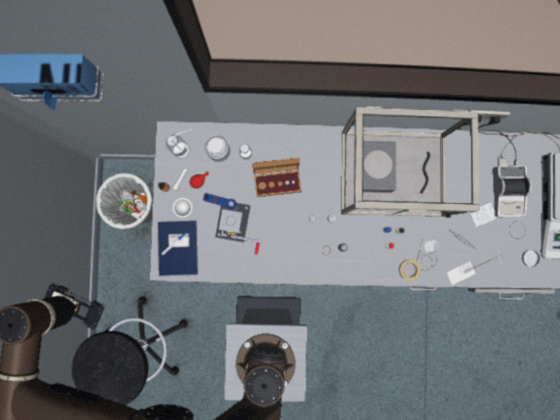

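Side: press around (280,215) with the red lever handle at (248,232); a dark object, probably the die, at (248,297). Top: press at (233,222), arm open toward (220,200), handle at (257,248), die about (343,247). I'll zoom in on both.

Run:
```python
import cv2,numpy as np
t=cv2.imread("pics/top0.png");s=cv2.imread("pics/side0.png")
a=cv2.resize(t[180:280,195:355],(800,500),interpolation=cv2.INTER_CUBIC)
cv2.imwrite("pics/c1.png",a)
b=cv2.resize(s[165:315,210:370],(640,600),interpolation=cv2.INTER_CUBIC)
cv2.imwrite("pics/c2.png",b)
```

```text
(no output)
```

View pics/c1.png

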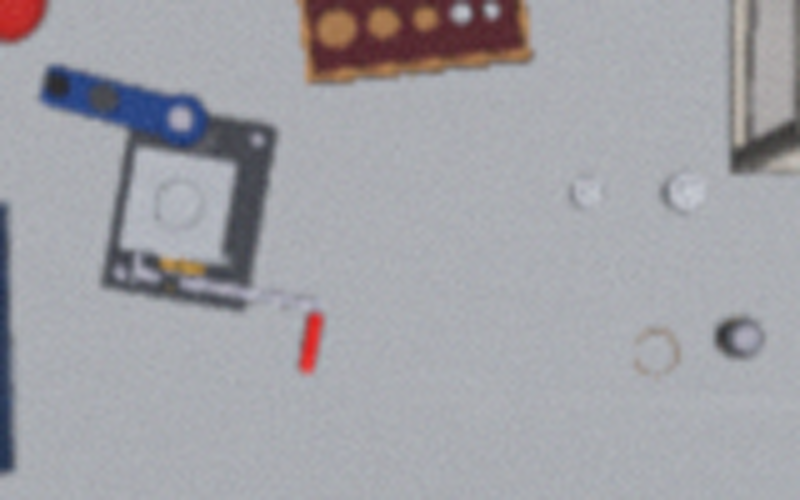

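View pics/c2.png

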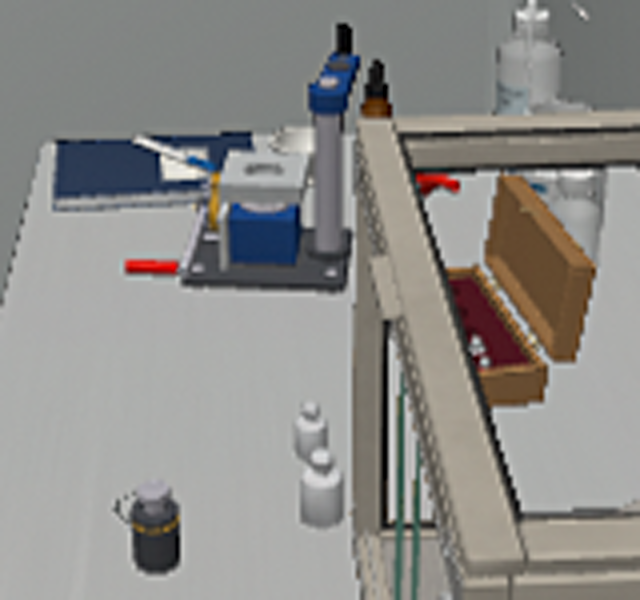

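Crop 1 (5x of top, offset 195,180): pocket ring at (178,205), base corners at (103,285), (245,308) and (275,127), hub at (182,118), knob at (58,85), and handle from (315,315) to (307,370). The die's plunger head is at (745,335). Crop 2 confirms that the object with the brass band is the die.

```bash
cat > h.py <<'E'
import numpy as np,cv2
from plant import sensors,viewer
from scipy.spatial.transform import Rotation as R
def ray(p,uv):
    K=np.array([[p['fx'],0,p['cx']],[0,p['fy'],p['cy']],[0,0,1]])
    q=cv2.undistortPoints(np.array([[uv]],float),K,np.array(p['dist']))[0,0]
    E=np.array(p['extrinsics']);Rm=E[:3,:3];c=-Rm.T@E[:3,3]
    return c,Rm.T@np.array([q[0],-q[1],-1])
def cast(p,uv,z):
    c,d=ray(p,uv);return c+d*(z-c[2])/d[2]
def proj(p,X):
    K=np.array([[p['fx'],0,p['cx']],[0,p['fy'],p['cy']],[0,0,1]])
    E=np.array(p['extrinsics']);q=E[:3,:3]@X+E[:3,3]
    return cv2.projectPoints(np.array([[q[0],-q[1],-q[2]]]),np.zeros(3),np.zeros(3),K,np.array(p['dist']))[0][0,0]
def pose():
    o=sensors.get_obs();return np.array(o['tool_pos']),R.from_euler('xyz',o['orientation'],degrees=True),o
def togo(target,yaw=None,rot=None):
    """shift in tool axes & rotvec(deg) for target TCP"""
    t,r,o=pose();s=r.inv().apply(np.array(target)-t)
    T=rot if rot is not None else (R.from_euler('xyz',[180,0,yaw],degrees=True) if yaw is not None else r)
    return np.round(s,4),np.round((r.inv()*T).as_rotvec(degrees=True),2)
E
python3 - <<'E'
from h import *
p=viewer.camera_params("top")
f=lambda u,v,z:cast(p,(195+u/5,180+v/5),z)
C=[f(103,285,.014),f(245,308,.014),f(275,127,.014)]
pk=f(178,205,.098);hub=f(182,118,.185);kn=f(58,85,.206)
a=lambda d:np.degrees(np.arctan2(d[1],d[0]))
print(C,np.linalg.norm(C[0]-C[1]),np.linalg.norm(C[2]-C[1]))
print("yaw",a(C[0]-C[1])-90,a(C[2]-C[1]),a(hub-pk),a(f(315,315,.055)-f(307,370,.055)))
print("pk",pk,"hub",hub,np.linalg.norm((hub-pk)[:2]),"kn",kn,np.linalg.norm((kn-hub)[:2]),a(kn-hub))
print("handle",f(315,315,.055),f(307,370,.055))
print("die",f(745,335,.06))
s=viewer.camera_params("side")
print("die side", cast(s,(210+155/4,165+490/4),.06))
print(togo([.5,.0,.3],0))
E
```

```text
[array([0.48993418, 0.21026568, 0.014     ]), array([0.47442518, 0.09749524, 0.014     ]), array([0.61845013, 0.07763851, 0.014     ])] 0.11383189891280444 0.14538733618093064
yaw -7.830608053680038 -7.849885273293564 -9.459897875238235 -6.843411136497401
pk [0.55051846 0.14442326 0.098     ] hub [0.60859329 0.13474665 0.185     ] 0.058875484746054634 kn [0.62806803 0.22101475 0.206     ] 0.08843896493963954 77.27890017922245
handle [0.47018898 0.04062436 0.055     ] [0.42775787 0.04571657 0.055     ]
die [ 0.46211146 -0.29141455  0.06      ]
die side [ 0.46664495 -0.2993669   0.06      ]
(array([ 0.464 ,  0.4884, -0.0735]), array([ 7.000e-02,  1.000e-02, -2.188e+01]))
```

Run:
```python
from h import *
print(togo([.42,.34,.36],-7.8))
print(togo([.47,-.02,.34],rot=R.from_euler('xyz',[180,-15,-7.8],degrees=True)))
```

```text
(array([ 0.2631,  0.2028, -0.1339]), array([  0.07,   0.  , -14.08]))
(array([ 0.4437,  0.5182, -0.1134]), array([  1.91,  14.93, -13.99]))
```

```bash
python3 -m pendant '[[1,[0.04,0.03,-0.04],[0,0,-5]],[1,[0.07,0.05,-0.07],[0,0,-10]],[1,[0.10,0.08,-0.10],[0,2,-14]],[1,[0.13,0.10,-0.13],[0,4,-14]],[1,[0.16,0.13,-0.13],[0,6,-14]],[1,[0.19,0.15,-0.13],[1,8,-14]],[1,[0.22,0.18,-0.13],[1,10,-14]],[1,[0.25,0.2,-0.13],[1.5,12,-14]],[1,[0.28,0.23,-0.13],[1.9,14,-14]],[1,[0.3,0.26,-0.13],[1.9,15,-14]]]'
python3 - <<'E'
from h import *
print(pose()[0],pose()[2]['joint_pos'])
T=R.from_euler('xyz',[180,-15,-7.8],degrees=True)
print(togo([.47,.0,.32],rot=T),togo([.455,-.29,.20],rot=T))
E
```

```text
clock: 0.98
tool_pos: [0.4271, 0.2911, 0.3562]
orientation: [-180.0, -15.2, -7.8]
force: [0.9, -0.0, -0.9]
opening: 0.0876
gripper_force: 0.0
[0.42713935 0.29114827 0.35621492] [ 67.12335191  -4.93789049 -20.77581755  15.53067561 -70.7487771
  10.40741966]
(array([0.0695, 0.2827, 0.0562]), array([-0.05, -0.19,  0.03])) (array([0.0615, 0.5722, 0.1782]), array([-0.05, -0.19,  0.03]))
```

```bash
python3 -m pendant '[[1,[0.02,0.04,0.01],[0,0,0]],[1,[0.03,0.08,0.02],[0,0,0]],[1,[0.04,0.12,0.03],[0,0,0]],[1,[0.05,0.15,0.04],[0,0,0]],[1,[0.06,0.19,0.05],[0,0,0]],[1,[0.07,0.23,0.05],[0,0,0]],[1,[0.07,0.27,0.06],[0,0,0]],[1,[0.07,0.31,0.06],[0,0,0]],[1,[0.07,0.35,0.06],[0,0,0]],[1,[0.07,0.39,0.07],[0,0,0]]]'
python3 -m pendant '[[1,[0,0.04,0.01],[0,0,0]],[1,[0,0.08,0.03],[0,0,0]],[1,[0,0.12,0.05],[0,0,0]],[1,[0,0.15,0.07],[0,0,0]],[1,[-0.01,0.18,0.1],[0,0,0]],[1,[-0.01,0.18,0.1],[0,0,0]],[1,[-0.01,0.18,0.1],[0,0,0]]]'
python3 - <<'E'
from h import *
print(pose()[0],pose()[2]['joint_pos'])
p=viewer.camera_params("wrist");i=viewer.snapshot("wrist")
cv2.imwrite("pics/w1.png",i[:,:,::-1]);np.savez("w1.npz",**{k:v for k,v in p.items()})
print(proj(p,np.array([.463,-.293,.06])))
E
```

```text
clock: 1.82
tool_pos: [0.4586, -0.1067, 0.3087]
orientation: [-179.9, -15.3, -7.8]
force: [2.5, 0.3, 1.1]
opening: 0.0878
gripper_force: 0.0
clock: 2.4
tool_pos: [0.4487, -0.2867, 0.2049]
orientation: [-179.9, -14.8, -8.0]
force: [0.1, 0.2, 1.0]
opening: 0.0876
gripper_force: 0.0
[ 0.4487374  -0.28672319  0.20490164] [-12.38798209   0.09690627 -28.95349358  -1.66697155 -46.21365558
  95.35320752]
[283.91364451 219.7922994 ]
```

View pics/w1.png

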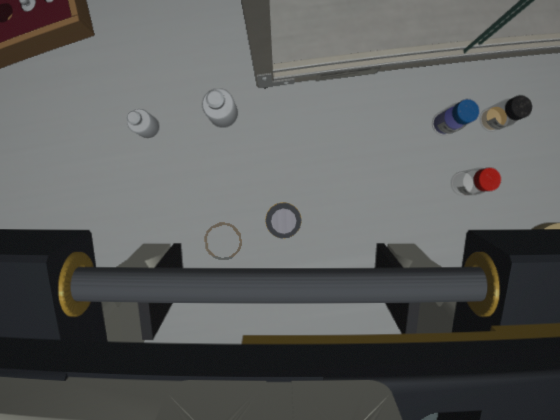

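Wrist: the plunger head is at (284,222), the ring at (223,241) and the bystanders are clear of the fingers. This agrees with the top-camera estimate.

Run:
```python
from h import *
p=dict(np.load("w1.npz"));d=cast(p,(284,222),.06);print(d)
T=R.from_euler('xyz',[180,-15,-7.8],degrees=True)
g=np.array([d[0],d[1],.038])
print(togo(g+T.apply([0,0,.019])-T.apply([0,0,.07]),rot=T),togo(g+T.apply([0,0,.019]),rot=T))
```

```text
[ 0.4611569  -0.29281554  0.06      ]
(array([-0.032 ,  0.0053,  0.1151]), array([-0.02,  0.03, -0.12])) (array([-0.032 ,  0.0053,  0.1851]), array([-0.02,  0.03, -0.12]))
```

```bash
python3 -m pendant '[[1,[-0.032,0.005,0.03],[0,0,0]],[1,[-0.032,0.005,0.07],[0,0,0]],[1,[-0.032,0.005,0.11],[0,0,0]],[1,[-0.032,0.005,0.14],[0,0,0]],[1,[-0.032,0.005,0.165],[0,0,0]],[1,[-0.032,0.005,0.185],[0,0,0]],[1,[-0.032,0.005,0.185],[0,0,0]],[1,[-0.032,0.005,0.185],[0,0,0]]]'
python3 -m pendant '[[-1,[0,0,0],[0,0,0]],[-1,[0,0,0],[0,0,0]],[-1,[0,0,0],[0,0,0]],[-1,[0,0,0],[0,0,0]],[-1,[0,0,0],[0,0,0]],[-1,[0,0,0],[0,0,0]],[-1,[0,0,0],[0,0,0]],[-1,[0,0,0],[0,0,0]]]'
python3 - <<'E'
from h import *
print(pose()[0])
T=R.from_euler('xyz',[180,-15,-7.8],degrees=True);r=pose()[1]
print(togo(pose()[0]+[0,0,.12]))
p=viewer.camera_params("wrist");i=viewer.snapshot("wrist")
cv2.imwrite("pics/w2.png",i[:,:,::-1])
E
```

```text
clock: 3.12
tool_pos: [0.468, -0.2915, 0.021]
orientation: [-180.0, -15.1, -7.7]
force: [0.8, -0.1, -0.3]
opening: 0.0874
gripper_force: 0.0
clock: 3.78
tool_pos: [0.467, -0.2926, 0.0205]
orientation: [-180.0, -15.1, -7.8]
force: [0.1, -0.7, -0.3]
opening: 0.0395
gripper_force: 0.0
[ 0.46701745 -0.29261613  0.02053943]
(array([ 3.120e-02, -1.000e-04, -1.159e-01]), array([0., 0., 0.]))
```

```bash
python3 -m pendant '[[-1,[0,0,0],[0,0,0]],[-1,[0,0,0],[0,0,0]],[-1,[0,0,0],[0,0,0]],[-1,[0,0,0],[0,0,0]],[-1,[0,0,0],[0,0,0]]]'; python3 -m pendant '[[-1,[0.001,0,-0.005],[0,0,0]],[-1,[0.003,0,-0.01],[0,0,0]],[-1,[0.008,0,-0.03],[0,0,0]],[-1,[0.016,0,-0.06],[0,0,0]],[-1,[0.024,0,-0.09],[0,0,0]],[-1,[0.032,0,-0.12],[0,0,0]],[-1,[0.035,0,-0.13],[0,0,0]],[-1,[0.035,0,-0.13],[0,0,0]]]'
python3 - <<'E'
from h import *
T=R.from_euler('xyz',[180,-15,-7.8],degrees=True)
t,r,o=pose();print(t)
# die origin offset from TCP at grasp (die .462,-.2925,0; tcp .467,-.2926,.0205)
off=np.array([.4618-.467,0,-.0205])
print(togo(np.array([.5505,.1444,.135])-off,rot=T))
i=viewer.snapshot("wrist");cv2.imwrite("pics/w3.png",i[:,:,::-1])
E
```

```text
clock: 4.25
tool_pos: [0.4671, -0.2926, 0.0205]
orientation: [-180.0, -15.1, -7.8]
force: [0.3, -1.8, 0.5]
opening: 0.0306
gripper_force: 30.0
clock: 4.92
tool_pos: [0.4687, -0.293, 0.1592]
orientation: [180.0, -15.4, -7.8]
force: [0.4, 0.9, -3.8]
opening: 0.0306
gripper_force: 30.0
[ 0.46873642 -0.29301567  0.15918564]
(array([ 0.0251, -0.4452,  0.0107]), array([-0.  , -0.44,  0.04]))
```

View pics/w3.png

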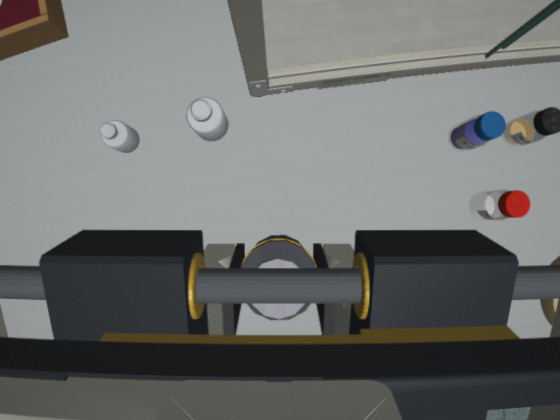

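The die is held, with its plunger at (280,283) and its brass band centred between the pads. I'll carry it to just in front of the pocket and look there.

```bash
python3 -m pendant '[[-1,[0,-0.02,-0.005],[0,0,0]],[-1,[0,-0.055,-0.01],[0,0,0]],[-1,[0,-0.095,-0.02],[0,0,0]],[-1,[0,-0.135,-0.02],[0,0,0]],[-1,[0,-0.175,-0.02],[0,0,0]],[-1,[-0.01,-0.215,-0.02],[0,0,0]],[-1,[-0.02,-0.255,-0.02],[0,0,0]],[-1,[-0.03,-0.295,-0.02],[0,0,0]],[-1,[-0.035,-0.335,-0.02],[0,0,0]],[-1,[-0.035,-0.37,-0.02],[0,0,0]]]'; python3 -m pendant '[[-1,[0,-0.035,0],[0,0,0]],[-1,[0,-0.06,0],[0,0,0]],[-1,[0,-0.075,0],[0,0,0]],[-1,[0,-0.075,0],[0,0,0]],[-1,[0,-0.075,0],[0,0,0]]]'
python3 - <<'E'
from h import *
T=R.from_euler('xyz',[180,-15,-7.8],degrees=True)
t,r,o=pose();print(t)
off=np.array([.4618-.467,0,-.0205])
print(togo(np.array([.5505,.1444,.135])-off,rot=T))
p=viewer.camera_params("wrist")
i=viewer.snapshot("wrist");cv2.imwrite("pics/w4.png",i[:,:,::-1]);np.savez("w4.npz",**p)
print(proj(p,np.array([.5505,.1444,.098])))
E
```

```text
clock: 5.8
tool_pos: [0.4761, 0.0806, 0.1636]
orientation: [179.9, -14.9, -7.7]
force: [1.8, -0.4, -3.0]
opening: 0.0307
gripper_force: 30.0
clock: 6.22
tool_pos: [0.4877, 0.1533, 0.1639]
orientation: [179.9, -14.9, -7.7]
force: [-0.3, -0.5, -3.4]
opening: 0.0307
gripper_force: 30.0
[0.48771779 0.15327089 0.16386741]
(array([ 0.0641, -0.0004,  0.0258]), array([0.08, 0.06, 0.08]))
[279.11730048 146.31331896]
```

View pics/w4.png

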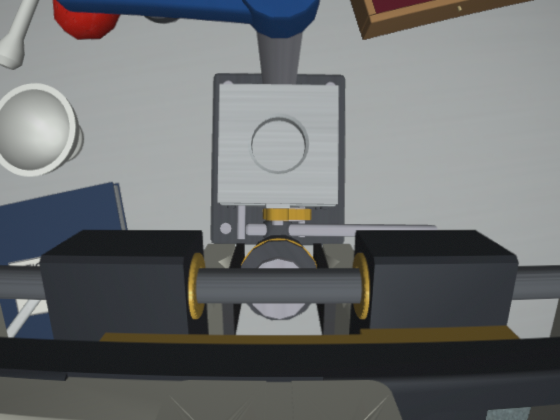

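Run:
```python
from h import *
p=dict(np.load("w4.npz"));g=cv2.cvtColor(cv2.imread("pics/w4.png"),cv2.COLOR_BGR2GRAY)
c=cv2.HoughCircles(g[95:200,225:335],cv2.HOUGH_GRADIENT_ALT,1,5,param1=80,param2=.6,minRadius=18,maxRadius=45)
print(c)
if c is not None:
  for u,v,rr in c.reshape(-1,3): print(u+225,v+95,rr,cast(p,(u+225,v+95),.098))
# table edges
row=g[120,190:370].astype(int);col=g[60:230,240].astype(int)
print("rowgrad",[(190+k,d) for k,d in enumerate(np.diff(row)) if abs(d)>25]);print("col",[(60+k,d) for k,d in enumerate(np.diff(col)) if abs(d)>25])
row=g[180,190:370].astype(int);print([(190+k,d) for k,d in enumerate(np.diff(row)) if abs(d)>25])
c=cv2.HoughCircles(g[230:330,230:330],cv2.HOUGH_GRADIENT_ALT,1,2,param1=80,param2=.4,minRadius=15,maxRadius=50)
print("die",None if c is None else c.reshape(-1,3)+[230,230,0])
t=np.array([.4877,.1533,.1639]);dz=t[2]-.0205
print("die predicted px head",proj(p,t+[-.0052,0,-.0205+.06]),"body top",proj(p,t+[-.0052,0,-.0205+.044]))
print("body left/right px->", [cast(p,(u,280),dz+.044) for u in(243,317)])
for k in [240,260,275,300,310]: print(k,[(230+j,d) for j,d in enumerate(np.diff(g[k,230:330].astype(int))) if abs(d)>30])
```

```text
[[[53.       50.       27.834059]]]
278.0 145.0 27.834059 [0.5514184  0.14498619 0.098     ]
rowgrad [(211, np.int64(-40)), (212, np.int64(-53)), (218, np.int64(46)), (264, np.int64(-27)), (337, np.int64(-36)), (338, np.int64(-41)), (344, np.int64(48)), (345, np.int64(26))]
col [(72, np.int64(-48)), (73, np.int64(-33)), (83, np.int64(51))]
[(210, np.int64(-55)), (211, np.int64(-36)), (216, np.int64(28)), (217, np.int64(55)), (337, np.int64(-55)), (344, np.int64(43))]
die [[277.         279.          41.16534042]
 [270.         260.          25.27664757]
 [281.         270.          33.22805786]
 [279.         261.          25.34621239]
 [271.         265.          35.37247849]
 [274.         298.          25.07618332]
 [286.         257.          23.94280434]
 [296.         271.          32.46123886]
 [284.         300.          23.2042675 ]
 [294.         261.          26.44987679]
 [267.         265.          26.00585175]
 [265.         260.          22.2535553 ]
 [289.         273.          30.55867386]
 [280.         293.          28.82452011]
 [265.         299.          22.8690
[... 277 characters left out ...]
          31.62119484]
 [261.         262.          20.77176666]
 [309.         261.          21.91124916]
 [278.         303.          19.33815193]
 [300.         265.          27.98677826]
 [281.         251.          20.58228302]]
die predicted px head [281.08795984 291.35607586] body top [280.70824912 282.56009991]
body left/right px-> [array([0.48543542, 0.16770787, 0.1874    ]), array([0.48157389, 0.13916817, 0.1874    ])]
240 []
260 [(230, np.int64(-48)), (231, np.int64(-32)), (242, np.int64(54)), (314, np.int64(-34))]
275 []
300 []
310 [(239, np.int64(69)), (240, np.int64(38)), (258, np.int64(31)), (298, np.int64(-32)), (305, np.int64(34)), (316, np.int64(-47)), (317, np.int64(-64))]
```

Wrist: the pocket is centred at (278,145), which is world (0.551,0.145). The die head is at about (280,289), as predicted. Moving over the pocket.

Run:
```python
from h import *
T=R.from_euler('xyz',[180,-15,-7.8],degrees=True)
off=np.array([.4618-.467,0,-.0205])
for z in (.12,.1,.087): print(togo(np.array([.5512,.1447,z])-off,rot=T))
```

```text
(array([ 0.0608, -0.0016,  0.0406]), array([0.09, 0.06, 0.02]))
(array([ 0.0556, -0.0017,  0.0599]), array([0.09, 0.06, 0.02]))
(array([ 0.0522, -0.0017,  0.0725]), array([0.09, 0.06, 0.02]))
```

```bash
python3 -m pendant '[[-1,[0.02,-0.001,0],[0,0,0]],[-1,[0.05,-0.002,0.005],[0,0,0]],[-1,[0.065,-0.002,0.02],[0,0,0]],[-1,[0.061,-0.002,0.04],[0,0,0]],[-1,[0.061,-0.002,0.04],[0,0,0]],[-1,[0.061,-0.002,0.04],[0,0,0]]]'
python3 - <<'E'
from h import *
T=R.from_euler('xyz',[180,-15,-7.8],degrees=True)
off=np.array([.4618-.467,0,-.0205]);print(pose()[0]+off,pose()[2]['force'])
for z in (.12,.1,.087): print(togo(np.array([.5512,.1447,z])-off,rot=T))
E
```

```text
clock: 6.77
tool_pos: [0.5563, 0.1436, 0.1413]
orientation: [179.9, -14.9, -7.9]
force: [-0.7, 0.5, -3.1]
opening: 0.0304
gripper_force: 30.0
[0.55108847 0.14356494 0.12079591] [-0.72660146  0.54504549 -3.1470542 ]
(array([-0.0002, -0.0011,  0.0008]), array([ 0.17,  0.1 , -0.08]))
(array([-0.0054, -0.0012,  0.0201]), array([ 0.17,  0.1 , -0.08]))
(array([-0.0087, -0.0012,  0.0326]), array([ 0.17,  0.1 , -0.08]))
```

```bash
python3 -m pendant '[[-1,[-0.002,-0.001,0.008],[0,0,0]],[-1,[-0.005,-0.001,0.018],[0,0,0]],[-1,[-0.006,-0.001,0.021],[0,0,0]],[-1,[-0.006,-0.001,0.023],[0,0,0]],[-1,[-0.006,-0.001,0.023],[0,0,0]]]'; python3 -m pendant '[[-1,[-0.0005,0,0.002],[0,0,0]],[-1,[-0.001,0,0.004],[0,0,0]],[-1,[-0.0015,0,0.006],[0,0,0]],[-1,[-0.0015,0,0.006],[0,0,0]]]'
python3 - <<'E'
from h import *
off=np.array([.4618-.467,0,-.0205]);print(pose()[0]+off,pose()[2]['force'])
E
```

```text
clock: 7.18
tool_pos: [0.5578, 0.1471, 0.1194]
orientation: [-180.0, -15.1, -7.8]
force: [-0.1, 0.0, -3.1]
opening: 0.0304
gripper_force: 30.0
clock: 7.52
tool_pos: [0.5593, 0.1474, 0.1156]
orientation: [-179.9, -15.3, -7.8]
force: [-7.9, -4.2, 17.3]
opening: 0.0305
gripper_force: 30.1
[0.55414967 0.14741387 0.09510165] [-7.91743363 -4.24837357 17.25699377]
```

Contact 3 mm into the chamfer. The reaction pushes −x and −y, matching the measured offset of about (+3, +2.6) mm. I'll back up, correct and settle.

```bash
python3 -m pendant '[[-1,[0.001,0,-0.004],[0,0,0]],[-1,[0.001,0,-0.004],[0,0,0]],[-1,[0.001,0,-0.004],[0,0,0]],[-1,[0.001,0,-0.004],[0,0,0]]]'
python3 - <<'E'
from h import *
T=R.from_euler('xyz',[180,-15,-7.8],degrees=True)
off=np.array([.4618-.467,0,-.0205])
for k in range(3):
  print(pose()[0]+off,pose()[2]['force']);viewer.snapshot("wrist")
for z in (.1,.087): print(togo(np.array([.5512,.1447,z])-off,rot=T))
E
```

```text
clock: 7.85
tool_pos: [0.5579, 0.1471, 0.1169]
orientation: [-180.0, -15.1, -7.8]
force: [-0.1, -0.2, -3.2]
opening: 0.0304
gripper_force: 30.0
[0.55267672 0.14712177 0.09635069] [-0.05736809 -0.22773256 -3.21688799]
[0.55260798 0.14706803 0.09620175] [-0.41546919  0.55657096 -3.40044872]
[0.55262852 0.14706231 0.09615823] [-0.33292616  0.14842837 -2.79256419]
(array([-0.0001,  0.0025, -0.004 ]), array([-0.02, -0.05,  0.  ]))
(array([-0.0035,  0.0025,  0.0086]), array([-0.02, -0.05,  0.  ]))
```

```bash
python3 -m pendant '[[-1,[-0.0007,0.0025,-0.002],[0,0,0]],[-1,[-0.0007,0.0025,-0.002],[0,0,0]],[-1,[-0.0013,0.0025,0],[0,0,0]],[-1,[-0.0018,0.0025,0.002],[0,0,0]],[-1,[-0.0023,0.0025,0.004],[0,0,0]],[-1,[-0.0023,0.0025,0.004],[0,0,0]],[-1,[-0.0023,0.0025,0.004],[0,0,0]]]'
python3 - <<'E'
from h import *
T=R.from_euler('xyz',[180,-15,-7.8],degrees=True)
off=np.array([.4618-.467,0,-.0205])
print(pose()[0]+off,pose()[2]['force']);
for z in (.1,.087): print(togo(np.array([.5512,.1447,z])-off,rot=T))
E
```

```text
clock: 8.58
tool_pos: [0.5564, 0.1447, 0.1123]
orientation: [-180.0, -15.1, -7.8]
force: [0.6, 0.1, -3.6]
opening: 0.0304
gripper_force: 30.0
[0.55119742 0.14469283 0.09184517] [ 0.61400864  0.10357014 -3.64591638]
(array([ 0.0021, -0.    , -0.0079]), array([-0.02, -0.06,  0.01]))
(array([-0.0013, -0.    ,  0.0047]), array([-0.02, -0.06,  0.01]))
```

It's entering freely. Continue down.

```bash
python3 -m pendant '[[-1,[-0.0005,0,0.002],[0,0,0]],[-1,[-0.001,0,0.0035],[0,0,0]],[-1,[-0.0013,0,0.005],[0,0,0]],[-1,[-0.0013,0,0.005],[0,0,0]],[-1,[-0.0013,0,0.005],[0,0,0]]]'
```

```text
clock: 9.0
tool_pos: [0.5565, 0.1447, 0.1073]
orientation: [-180.0, -15.1, -7.8]
force: [0.6, -0.1, -3.4]
opening: 0.0303
gripper_force: 30.0
```

```bash
python3 -m pendant '[[-1,[-0.0003,0,0.001],[0,0,0]],[-1,[-0.0003,0,0.001],[0,0,0]],[-1,[-0.0003,0,0.001],[0,0,0]]]'
```

```text
clock: 9.25
tool_pos: [0.5565, 0.1449, 0.1065]
orientation: [-179.9, -15.1, -7.8]
force: [0.1, 0.1, -3.0]
opening: 0.0305
gripper_force: 30.0
```

```bash
python3 -m pendant '[[-1,[-0.0003,0,0.001],[0,0,0]],[-1,[-0.0003,0,0.001],[0,0,0]],[-1,[-0.0003,0,0.001],[0,0,0]]]'
```

```text
clock: 9.5
tool_pos: [0.5567, 0.1449, 0.1062]
orientation: [-179.9, -15.1, -7.8]
force: [-4.2, -0.6, 5.3]
opening: 0.0307
gripper_force: 30.0
```

Seated on the pocket floor. Release and retreat.

```bash
python3 -m pendant '[[0,[0,0,0],[0,0,0]],[0.5,[0,0,0],[0,0,0]],[1,[0,0,0],[0,0,0]],[1,[0,0,0],[0,0,0]],[1,[0,0,0],[0,0,0]],[1,[0,0,0],[0,0,0]],[1,[0,0,-0.03],[0,0,0]],[1,[0,0,-0.07],[0,0,0]],[1,[0,0,-0.11],[0,0,0]],[1,[0,0,-0.13],[0,0,0]]]'
python3 - <<'E'
from h import *
t,r,o=pose();print(t)
p=viewer.camera_params("wrist");i=viewer.snapshot("wrist");cv2.imwrite("pics/w5.png",i[:,:,::-1]);np.savez("w5.npz",**p)
P=np.array([.5512,.1447,0]);Z=R.from_euler('z',-7.8,degrees=True);H=P+Z.apply([.058,0,0])
k=H+R.from_euler('z',77.3,degrees=True).apply([.09,0,0])+[0,0,.206]
print("head px",proj(p,P+[0,0,.146]),"knob",k,proj(p,k),"hub",H,proj(p,H+[0,0,.185]))
E
```

```text
clock: 10.33
tool_pos: [0.5235, 0.1504, 0.2356]
orientation: [-179.7, -15.3, -7.8]
force: [0.8, 1.2, 0.7]
opening: 0.0864
gripper_force: 0.0
[0.52346255 0.15035824 0.23559026]
head px [281.94292524 203.72657535] knob [0.62844953 0.22462661 0.206     ] [119.28694974  80.99937999] hub [0.60866337 0.1368285  0.        ] [282.48414138 104.32059745]
```

View pics/w5.png

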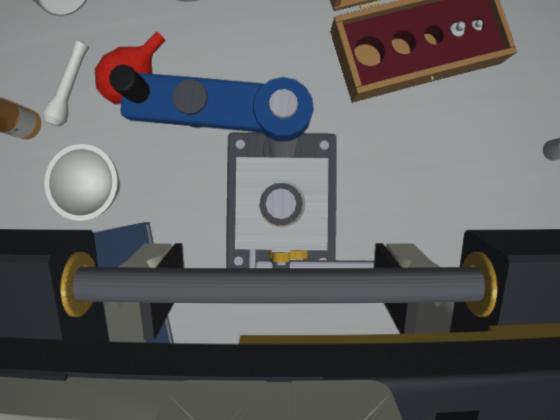

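Wrist: the die is seated and centred at (281,204). The knob top is at about (121,77) and the hub at (284,103). Next I'll cage the knob with the tool vertical.

```bash
cat >> h.py <<'E'
H=np.array([.6087,.1368,0.])
V=lambda yaw:R.from_euler('xyz',[180,0,yaw],degrees=True)
E
python3 - <<'E'
from h import *
p=dict(np.load("w5.npz"))
k=cast(p,(121,77),.206);h=cast(p,(284,103),.185)
d=(k-H)[:2];print(k,h,np.linalg.norm(d),np.degrees(np.arctan2(d[1],d[0])))
print(togo([.56,.19,.27],rot=V(-55)))
print(togo([k[0],k[1],.25],rot=V(-103)))
E
```

```text
[0.6305392  0.22343874 0.206     ] [0.60933301 0.13583025 0.185     ] 0.08934887229688057 75.85207851452671
(array([ 0.0374, -0.0435, -0.0221]), array([ -6.77, -14.41,  46.95]))
(array([ 0.095 , -0.086 ,  0.0149]), array([-13.17, -11.38,  94.6 ]))
```

```bash
python3 -m pendant '[[0.5,[0.005,-0.005,-0.01],[-1,-2,6]],[0.3,[0.01,-0.01,-0.02],[-2,-4,12]],[0.2,[0.015,-0.015,-0.022],[-3,-6,18]],[0,[0.02,-0.02,-0.022],[-3.5,-8,24]],[0,[0.025,-0.026,-0.022],[-4,-10,30]],[0,[0.03,-0.032,-0.022],[-5,-12,36]],[0,[0.035,-0.04,-0.022],[-6,-13.5,42]],[0,[0.037,-0.043,-0.022],[-6.8,-14.4,47]],[0,[0.037,-0.043,-0.022],[-6.8,-14.4,47]],[0,[0.037,-0.043,-0.022],[-6.8,-14.4,47]]]'
python3 - <<'E'
from h import *
print(togo([.63,.2235,.235],rot=V(-103.5)));print(pose()[2]['joint_pos'])
E
```

```text
clock: 11.22
tool_pos: [0.5587, 0.1876, 0.2611]
orientation: [179.4, -0.0, -55.0]
force: [0.3, 0.1, 0.7]
opening: 0.0439
gripper_force: 0.0
(array([ 0.0114, -0.0793,  0.0253]), array([ 0.54, -0.29, 48.48]))
[ 3.75613017e+01  1.17076390e+01 -7.01787998e+00  1.36827580e-02
 -7.18685825e+01 -2.58886004e+00]
```

```bash
python3 -m pendant '[[0,[0.001,-0.01,0.003],[0,0,7]],[0,[0.003,-0.02,0.006],[0,0,14]],[0,[0.004,-0.03,0.01],[0,0,21]],[0,[0.006,-0.045,0.014],[0.3,0,28]],[0,[0.008,-0.06,0.018],[0.5,0,35]],[0,[0.01,-0.07,0.022],[0.5,0,42]],[0,[0.011,-0.079,0.025],[0.5,0,48.5]],[0,[0.011,-0.079,0.025],[0.5,0,48.5]],[0,[0.011,-0.079,0.025],[0.5,0,48.5]]]'
python3 - <<'E'
from h import *
print(togo([.63,.2235,.186],rot=V(-103.5)));print(pose()[2]['joint_pos'])
p=viewer.camera_params("wrist");i=viewer.snapshot("wrist");cv2.imwrite("pics/w6.png",i[:,:,::-1])
print(proj(p,np.array([.63,.2235,.206])),proj(p,np.array([.63,.2235,.176])))
E
```

```text
clock: 11.97
tool_pos: [0.6288, 0.2236, 0.2356]
orientation: [-179.9, -0.3, -103.3]
force: [-0.1, 0.4, 0.4]
opening: 0.0438
gripper_force: 0.0
(array([-0.0004, -0.0011,  0.0496]), array([-0.08, -0.28,  0.19]))
[ 36.41652639  19.59864799   0.37432675   0.24860332 -70.93751278
 -49.80421453]
[274.22062916 242.26609303] [274.81742844 225.76065912]
```

View pics/w6.png

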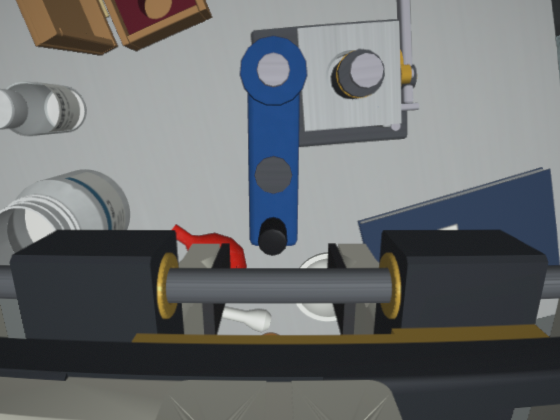

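The knob top is at (272,243), as predicted and centred between the fingers. Descend and narrow.

```bash
python3 -m pendant '[[0,[0,-0.001,0.02],[0,0,0]],[0,[0,-0.001,0.04],[0,0,0]],[0,[0,-0.001,0.049],[0,0,0]],[-0.2,[0,-0.001,0.049],[0,0,0]],[-0.4,[0,-0.001,0.049],[0,0,0]],[-0.5,[0,-0.001,0.049],[0,0,0]],[-0.5,[0,-0.001,0.049],[0,0,0]],[-0.5,[0,-0.001,0.049],[0,0,0]]]'
python3 - <<'E'
from h import *
t,r,o=pose()
for a in (82,88,94,100,106,112,118,124,130,136):
  A=np.radians(a);print(a,*togo([H[0]+.09*np.cos(A),H[1]+.09*np.sin(A),.187],rot=V(a-180)))
E
```

```text
clock: 12.68
tool_pos: [0.6309, 0.2236, 0.1883]
orientation: [-179.8, -0.2, -103.6]
force: [-0.4, 0.7, -0.1]
opening: 0.0227
gripper_force: 0.0
82 [-0.      0.0099  0.0012] [-0.16 -0.17 -5.61]
88 [0.0014 0.0192 0.0012] [ -0.15  -0.17 -11.61]
94 [0.0038 0.0283 0.0012] [ -0.14  -0.18 -17.61]
100 [0.0071 0.0372 0.0012] [ -0.13  -0.19 -23.61]
106 [0.0113 0.0456 0.0012] [ -0.12  -0.2  -29.61]
112 [0.0164 0.0535 0.0012] [ -0.11  -0.2  -35.61]
118 [0.0223 0.0609 0.0012] [ -0.1   -0.21 -41.61]
124 [0.0289 0.0676 0.0012] [ -0.09  -0.22 -47.61]
130 [0.0362 0.0736 0.0012] [ -0.08  -0.22 -53.61]
136 [0.044  0.0787 0.0012] [ -0.07  -0.23 -59.61]
```

```bash
python3 -m pendant '[[-0.5,[0,0.01,0.001],[0,0,-5.6]],[-0.5,[0.0015,0.019,0.001],[0,0,-11.6]],[-0.5,[0.004,0.0285,0.001],[0,0,-17.6]],[-0.5,[0.007,0.037,0.001],[0,0,-23.6]],[-0.5,[0.0115,0.0455,0.001],[0,0,-29.6]],[-0.5,[0.0165,0.0535,0.001],[0,0,-35.6]],[-0.5,[0.0225,0.061,0.001],[0,0,-41.6]],[-0.5,[0.029,0.0675,0.001],[0,0,-47.6]],[-0.5,[0.036,0.0735,0.001],[0,0,-53.6]],[-0.5,[0.044,0.0785,0.001],[0,0,-59.6]]]'
python3 - <<'E'
from h import *
t,r,o=pose()
d=(t-H)[:2];print(np.linalg.norm(d),np.degrees(np.arctan2(d[1],d[0])))
for a in (142,148,154,160,166,172,174,176):
  A=np.radians(a);print(a,*togo([H[0]+.09*np.cos(A),H[1]+.09*np.sin(A),.187],rot=V(a-180)))
E
```

```text
clock: 13.52
tool_pos: [0.5438, 0.1994, 0.1869]
orientation: [179.9, -0.2, -43.7]
force: [0.8, 0.6, 0.1]
opening: 0.0219
gripper_force: 0.4
0.09013952886297745 136.04190568534716
142 [ 0.0006  0.0093 -0.0001] [ 0.06 -0.21 -5.7 ]
148 [ 0.002   0.0187 -0.0001] [  0.07  -0.21 -11.7 ]
154 [ 0.0044  0.0278 -0.    ] [  0.08  -0.2  -17.7 ]
160 [ 0.0077  0.0366 -0.    ] [  0.09  -0.2  -23.7 ]
166 [ 0.012  0.045 -0.   ] [  0.11  -0.19 -29.7 ]
172 [0.0171 0.0529 0.    ] [  0.12  -0.19 -35.7 ]
174 [0.0189 0.0554 0.    ] [  0.12  -0.19 -37.7 ]
176 [0.0209 0.0579 0.    ] [  0.12  -0.19 -39.7 ]
```

```bash
python3 -m pendant '[[-0.5,[0.0006,0.009,0],[0,0,-5.7]],[-0.5,[0.002,0.0185,0],[0,0,-11.7]],[-0.5,[0.0045,0.028,0],[0,0,-17.7]],[-0.5,[0.0075,0.0365,0],[0,0,-23.7]],[-0.5,[0.012,0.045,0],[0,0,-29.7]],[-0.5,[0.015,0.05,0],[0,0,-33.7]],[-0.5,[0.017,0.053,0],[0,0,-35.7]],[-0.5,[0.017,0.053,0],[0,0,-35.7]]]'; python3 -m pendant '[[-0.5,[0,0.001,0],[0,0,0]],[-0.5,[0,0.002,0],[0,0,0]],[-0.5,[0,0.002,0],[0,0,0]]]'; python3 -m pendant '[[-0.5,[0,0.001,0],[0,0,0]],[-0.5,[0,0.002,0],[0,0,0]],[-0.5,[0,0.002,0],[0,0,0]]]'
```

```text
clock: 14.18
tool_pos: [0.5192, 0.1488, 0.1871]
orientation: [179.8, -0.1, -8.3]
force: [-0.3, 0.1, 1.0]
opening: 0.0219
gripper_force: 0.0
clock: 14.43
tool_pos: [0.519, 0.1474, 0.1865]
orientation: [179.8, -0.1, -8.4]
force: [-0.3, 0.0, 0.1]
opening: 0.022
gripper_force: 0.1
clock: 14.68
tool_pos: [0.5189, 0.1464, 0.1864]
orientation: [179.9, -0.1, -8.3]
force: [-0.6, 5.0, -0.1]
opening: 0.0218
gripper_force: 2.5
```

```bash
python3 -m pendant '[[-0.5,[0,0.001,0],[0,0,0]],[-0.5,[0,0.001,0],[0,0,0]],[-0.5,[0,0.001,0],[0,0,0]]]'; python3 -m pendant '[[-0.5,[0,-0.003,0],[0,0,0]],[-0.3,[0,-0.003,0],[0,0,0]],[-0.2,[0,-0.003,0],[0,0,0]],[-0.2,[0,-0.003,-0.03],[0,0,0]],[-0.2,[0,-0.003,-0.06],[0,0,0]],[0,[-0.03,-0.003,-0.06],[0,0,0]],[0,[-0.06,0.02,-0.06],[0,0,0]],[0,[-0.08,0.05,-0.06],[0,0,0]],[0,[-0.09,0.07,-0.06],[0,0,0]],[0,[-0.09,0.07,-0.06],[0,0,0]]]'
python3 - <<'E'
from h import *
P=np.array([.5512,.1447,0]);Z=R.from_euler('z',-7.8,degrees=True)
g=P+Z.apply([-.088,-.115,.055]);print(pose()[0],g,P+Z.apply([-.088,0,.170]))
p=viewer.camera_params("wrist");i=viewer.snapshot("wrist");cv2.imwrite("pics/w7.png",i[:,:,::-1])
m=cv2.inRange(cv2.cvtColor(i,cv2.COLOR_RGB2HSV),(0,150,90),(8,255,255))|cv2.inRange(cv2.cvtColor(i,cv2.COLOR_RGB2HSV),(172,150,90),(180,255,255))
n,l,s,c=cv2.connectedComponentsWithStats(m)
print([(s[k],c[k],cast(p,c[k],.055)) for k in range(1,n) if s[k][4]>150])
print(proj(p,g),"knob px",proj(p,P+Z.apply([-.032,0,.206])))
q=viewer.camera_params("top");i=viewer.snapshot("top");cv2.imwrite("pics/t7.png",i[:,:,::-1])
print(togo([g[0],g[1],.14],rot=V(-7.8)))
E
```

```text
clock: 14.93
tool_pos: [0.5189, 0.1463, 0.1864]
orientation: [180.0, -0.1, -8.3]
force: [-0.1, 8.3, -1.1]
opening: 0.022
gripper_force: 4.1
clock: 15.77
tool_pos: [0.4163, 0.0854, 0.2469]
orientation: [179.8, -0.1, -8.4]
force: [-0.1, 0.3, -0.5]
opening: 0.0437
gripper_force: 0.0
[0.41631791 0.08541837 0.24687262] [0.4484069  0.04270697 0.055     ] [0.46401419 0.15664297 0.17      ]
[(array([311, 116,  13,  49, 594], dtype=int32), array([316.74915825, 139.73400673]), array([0.45164928, 0.04383473, 0.055     ]))]
[318.38407812 143.05676435] knob px [125.16792899  59.04110579]
(array([0.0354, 0.0398, 0.1073]), array([ 0.19, -0.14, -0.58]))
```

View pics/w7.png

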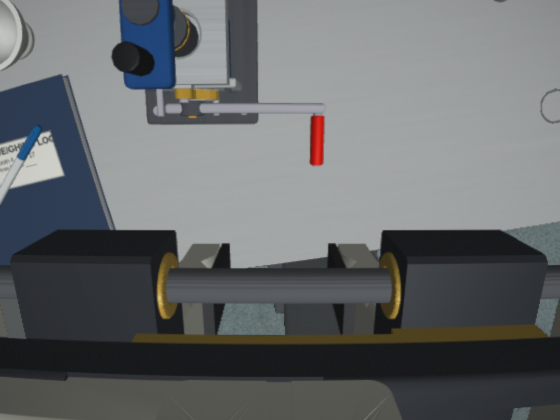

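Wrist: the arm is shut, with the knob at (125,57) as predicted. The red handle is centred at (317,140), world (0.450,0.0435). Going to the handle.

```bash
python3 -m pendant '[[0,[0.015,0.015,0.03],[0,0,0]],[0,[0.03,0.03,0.06],[0,0,0]],[0,[0.036,0.0395,0.09],[0,0,0.6]],[0,[0.036,0.0395,0.12],[0,0,0.6]],[0,[0.036,0.0395,0.15],[0,0,0.6]],[0,[0.036,0.0395,0.18],[0,0,0.6]],[0,[0.036,0.0395,0.2],[0,0,0.6]],[0,[0.036,0.0395,0.209],[0,0,0.6]],[0,[0.036,0.0395,0.209],[0,0,0.6]],[0,[0.036,0.0395,0.209],[0,0,0.6]]]'
python3 - <<'E'
from h import *
print(togo([.449,.0432,.036],rot=V(-7.8)))
p=viewer.camera_params("wrist");i=viewer.snapshot("wrist");cv2.imwrite("pics/w8.png",i[:,:,::-1])
h=cv2.cvtColor(i,cv2.COLOR_RGB2HSV);m=cv2.inRange(h,(0,150,90),(8,255,255))|cv2.inRange(h,(172,150,90),(180,255,255))
n,l,s,c=cv2.connectedComponentsWithStats(m)
print([(s[k],c[k],cast(p,c[k],.055)) for k in range(1,n) if s[k][4]>80])
E
```

```text
clock: 16.7
tool_pos: [0.4498, 0.0433, 0.0377]
orientation: [179.7, -0.0, -8.9]
force: [0.0, -0.7, 0.3]
opening: 0.0441
gripper_force: 0.0
(array([-0.0007,  0.0002,  0.0017]), array([ 0.29, -0.04, -1.11]))
[(array([ 263,  219,   30,   50, 1421], dtype=int32), array([277.59324419, 244.40675581]), array([0.46439175, 0.04162062, 0.055     ])), (array([264, 304,  29,  22, 571], dtype=int32), array([278.03327496, 313.57267951]), array([0.43395024, 0.04619324, 0.055     ]))]
```

```bash
python3 -m pendant '[[0,[0,0,0.0015],[0.2,0,-1.1]],[-1,[0,0,0.0015],[0.2,0,-1.1]],[-1,[0,0,0.0015],[0.2,0,-1.1]],[-1,[0,0,0.0015],[0.2,0,-1.1]],[-1,[0,0,0.0015],[0.2,0,-1.1]],[-1,[0,0,0.0015],[0.2,0,-1.1]],[-1,[0,0,0.0015],[0.2,0,-1.1]],[-1,[0,0,0.0015],[0.2,0,-1.1]],[-1,[0,0,0.0015],[0.2,0,-1.1]]]'
python3 - <<'E'
from h import *
t,r,o=pose();Z=R.from_euler('z',-7.8,degrees=True)
for a in range(8,93,8):
  A=np.radians(a);D=Z.apply([0,.115*(1-np.cos(A)),.115*np.sin(A)]);print(a,np.round(r.inv().apply(D),4))
E
```

```text
clock: 17.5
tool_pos: [0.4495, 0.0435, 0.0364]
orientation: [-180.0, -0.1, -7.8]
force: [-1.3, 4.5, 2.5]
opening: 0.0119
gripper_force: 30.0
8 [ 0.     -0.0011 -0.016 ]
16 [ 0.0001 -0.0045 -0.0317]
24 [ 0.0001 -0.0099 -0.0468]
32 [ 0.0001 -0.0175 -0.0609]
40 [ 0.0001 -0.0269 -0.0739]
48 [ 0.0001 -0.0381 -0.0855]
56 [ 0.0001 -0.0507 -0.0953]
64 [ 1.000e-04 -6.460e-02 -1.034e-01]
72 [ 1.000e-04 -7.950e-02 -1.094e-01]
80 [ 1.000e-04 -9.500e-02 -1.133e-01]
88 [ 1.000e-04 -1.110e-01 -1.149e-01]
```

Gripped. Swinging up along the arc.

```bash
python3 -m pendant '[[-1,[0,-0.0003,-0.008],[0,0,0]],[-1,[0,-0.001,-0.016],[0,0,0]],[-1,[0,-0.0025,-0.024],[0,0,0]],[-1,[0,-0.0045,-0.0317],[0,0,0]],[-1,[0,-0.007,-0.0393],[0,0,0]],[-1,[0,-0.01,-0.0468],[0,0,0]],[-1,[0,-0.0175,-0.0609],[0,0,0]],[-1,[0,-0.027,-0.0739],[0,0,0]],[-1,[0,-0.038,-0.0855],[0,0,0]],[-1,[0,-0.038,-0.0855],[0,0,0]]]'
python3 - <<'E'
from h import *
t,r,o=pose();Z=R.from_euler('z',-7.8,degrees=True)
P0=np.array([.4495,.0435,.0364]);print(Z.inv().apply(t-P0))
for a in range(52,93,4):
  A=np.radians(a);D=Z.apply([0,.115*(1-np.cos(A)),.115*np.sin(A)]);print(a,np.round(r.inv().apply(P0+D-t),4))
E
```

```text
clock: 18.33
tool_pos: [0.4547, 0.0808, 0.1245]
orientation: [179.9, -0.2, -7.8]
force: [3.9, -10.7, 6.4]
opening: 0.0118
gripper_force: 30.0
[7.13727147e-05 3.76337392e-02 8.81174535e-02]
52 [-0.0001 -0.0066 -0.0025]
56 [-0.0001 -0.013  -0.0072]
60 [-0.     -0.0198 -0.0115]
64 [-0.     -0.0269 -0.0153]
68 [-0.     -0.0343 -0.0186]
72 [-0.     -0.0418 -0.0213]
76 [-0.     -0.0495 -0.0235]
80 [-0.     -0.0574 -0.0252]
84 [-0.     -0.0653 -0.0264]
88 [-0.     -0.0733 -0.0269]
92 [-0.     -0.0813 -0.0269]
```

The radial reaction and the measured point fit a rest angle 1.7° below level, so 1.6 rad is truly vertical. Recomputing the arc.

Run:
```python
from h import *
t,r,o=pose();Z=R.from_euler('z',-7.8,degrees=True);d=np.radians(1.67)
P0=np.array([.4495,.0435,.0364])
for a in list(range(50,90,5))+[90,91.7]:
  A=np.radians(a)-d;D=Z.apply([0,.115*(np.cos(d)-np.cos(A)),.115*(np.sin(d)+np.sin(A))]);print(a,np.round(r.inv().apply(P0+D-t),4))
print(np.round(r.inv().apply(P0+Z.apply([0,.038,.0855])-t),4),"= commanded now, rel measured")
```

```text
50 [-0.0001 -0.0009 -0.0011]
55 [-0.0001 -0.0086 -0.0075]
60 [-0.     -0.0169 -0.0131]
65 [-0.     -0.0257 -0.018 ]
70 [-0.     -0.0348 -0.0222]
75 [-0.     -0.0443 -0.0255]
80 [-0.     -0.054  -0.0279]
85 [ 0.     -0.0639 -0.0296]
90 [ 0.     -0.0739 -0.0303]
91.7 [ 0.     -0.0773 -0.0304]
[-0.0001 -0.0004  0.0026] = commanded now, rel measured
```

```bash
python3 -m pendant '[[-1,[0,-0.0005,-0.0037],[0,0,0]],[-1,[0,-0.0082,-0.0101],[0,0,0]],[-1,[0,-0.0165,-0.0157],[0,0,0]],[-1,[0,-0.0253,-0.0206],[0,0,0]],[-1,[0,-0.0344,-0.0248],[0,0,0]],[-1,[0,-0.0439,-0.0281],[0,0,0]],[-1,[0,-0.0536,-0.0305],[0,0,0]],[-1,[0,-0.0536,-0.0305],[0,0,0]]]'
python3 - <<'E'
from h import *
t,r,o=pose();Z=R.from_euler('z',-7.8,degrees=True);d=np.radians(1.67)
P0=np.array([.4495,.0435,.0364]);C=np.array([.115*np.cos(d),.115*np.sin(d)])
q=Z.inv().apply(t-P0);print(q);v=q[1:]-C;print("radius",np.hypot(*v),"angle from vertical",np.degrees(np.arctan2(-v[0],v[1])))
f=Z.inv().apply(o['force']);print(f)
E
```

```text
clock: 19.0
tool_pos: [0.4627, 0.1349, 0.1529]
orientation: [180.0, -0.2, -7.8]
force: [10.1, -3.2, -4.8]
opening: 0.012
gripper_force: 30.0
[0.00064214 0.09236433 0.11653031]
radius 0.1154106680281963 angle from vertical 11.286101578075552
[10.42442619 -1.81207728 -4.75326483]
```

```bash
python3 -m pendant '[[-1,[0.001,-0.0055,-0.001],[0,0,0]],[-1,[0.0015,-0.0105,-0.0018],[0,0,0]],[-1,[0.002,-0.015,-0.0022],[0,0,0]],[-1,[0.002,-0.0195,-0.0024],[0,0,0]],[-1,[0.002,-0.0225,-0.0025],[0,0,0]],[-1,[0.002,-0.0225,-0.0025],[0,0,0]],[-1,[0.002,-0.0225,-0.0025],[0,0,0]]]'
python3 - <<'E'
from h import *
t,r,o=pose();Z=R.from_euler('z',-7.8,degrees=True);d=np.radians(1.67)
P0=np.array([.4495,.0435,.0364]);C=np.array([.115*np.cos(d),.115*np.sin(d)])
q=Z.inv().apply(t-P0);print(q);v=q[1:]-C;print("radius",np.hypot(*v),"angle from vertical",np.degrees(np.arctan2(-v[0],v[1])))
f=Z.inv().apply(o['force']);print(f)
P=np.array([.5512,.1447,0]);print("rel pocket",Z.inv().apply(t-P))
i=viewer.snapshot("wrist");s=viewer.snapshot("side")
cv2.imwrite("pics/fin.png",np.hstack([cv2.resize(i,(420,315)),cv2.resize(s[170:270,225:345],(378,315),interpolation=cv2.INTER_CUBIC)])[:,:,::-1])
E
```

```text
clock: 19.58
tool_pos: [0.4661, 0.156, 0.1549]
orientation: [180.0, -0.0, -7.8]
force: [-4.7, -1.8, 5.8]
opening: 0.0123
gripper_force: 30.0
[0.00115653 0.11375217 0.11852003]
radius 0.11517483699489393 angle from vertical 0.5964685583887828
[-4.44342999 -2.44749363  5.77812977]
rel pocket [-0.08586811 -0.00031379  0.15492003]
```

View pics/fin.png

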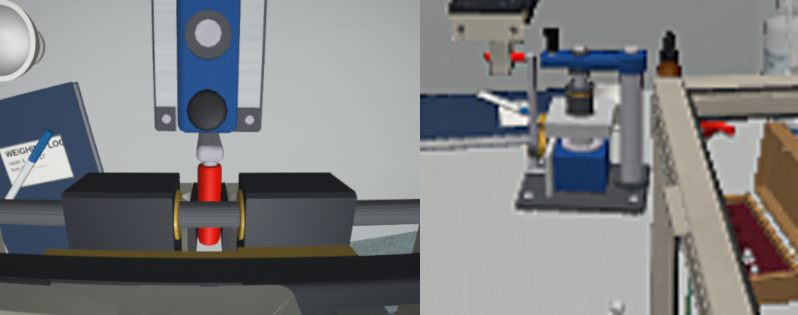

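The lever is upright: handle, lever end and knob all lie at column 208 in the wrist view. The side view shows the die lifted against the pad, and the reaction is the spring's 2.5 N. Handing in after settling.

```bash
python3 -m pendant '[[-1,[0,-0.0004,0],[0,0,0]],[-1,[0,-0.0004,0],[0,0,0]],[-1,[0,-0.0004,0],[0,0,0]],[-1,[0,-0.0004,0],[0,0,0]]]' && python3 -c "
from plant import workorder;print(workorder.close_job())"
```

```text
clock: 20.02
tool_pos: [0.4661, 0.1562, 0.1549]
orientation: [180.0, -0.0, -7.8]
force: [-5.1, -1.3, 5.8]
opening: 0.0121
gripper_force: 30.0
the job is handed in; nothing more can be done
None
```

I handed the job in at 20.0 s: the die is seated in the pocket, the head arm is shut, and the lever is held by its red handle about 0.5° short of straight up by my measurement; no verdict came back.

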